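Cap the coolant tank with a cam-arm coupling

TASK

Close the coolant tank's neck: set the loose coupling over the upright grooved neck with both its cam arms still raised, push it straight down fully home against the stiff sealing sleeve, then swing the two cam arms down to their stops, one after the other, and let go. Be firm but do not force it: never push with more than about 30 N, and leave the other things on the bench where they are.

Things in the scene. Friction and masses are not known exactly. Their poses are not given: they have to be found in the camera images.
- coupling_hub (a point): Centre of the loose coupling's grip hub: a block 28 mm (own x) by 40 mm (own y) by 36 mm high, on the round 54 mm top face of the body, which lies 18 mm below this point. Own z is the coupling's axis, up; it starts upright on the bench, open end down. Cam arms stick out along own +y (cam_a) and -y (cam_b), so pinch the hub across own x.
- coupling_rim (a point): Centre of the coupling's open lower rim, 65 mm below the hub centre on its axis (same axes). Body: aluminium tube 54 mm outside, 42 mm bore, bore 40 mm deep, lightly greased.
- tank_top (a point): Centre of the top face of the grey tank, 60 mm above the bench; own z up. The fixed neck (grooved adaptor) stands here, upright, 40 mm diameter with a 1.2 mm chamfer: 1 mm clearance all round in the coupling. Its axis lies within 2.5 mm of this point along each of the tank's sides (x, y), and its top 63 to 80 mm above it: neither is measured, so feel for them.
- sleeve (a joint): How far the black sealing sleeve (53 mm diameter) on the neck is pushed down, m: 0 to 0.003 at the start, 0.012 at its hard stop = coupling fully home. Its top starts 25 to 29 mm below the neck's top and the coupling's rim rests on it. It does not spring back; it yields under about 22 N (the coupling's weight of 5 to 8 N counts, so press with 15 to 17 N more). Home, the rim is 37.5 mm below the neck's top.
- cam_a (a joint): Angle of the cam arm on the coupling's +y side, rad: 0 = raised (50 degrees above level, pointing out and up; starts 0 to 0.15), 1.745 = down at its stop (50 degrees below level). Stays where left; turning takes about 0.18 N m, i.e. 4 to 8 N on its outer half. Unless the coupling is home its cam jams on the neck.
- cam_b (a joint): The same for the equal cam arm on the coupling's -y side.
- cam_a_pivot (a point): Hinge of cam_a: 27 mm from the coupling's axis along own +y, 22 mm above the rim. The hinge line lies along the coupling's own x. The arm is a steel bar 55 mm long from here, 14 mm wide, 6 mm thick.
- cam_b_pivot (a point): Hinge of cam_b: the same on the -y side.
- cam_a_tip (a point): Outer end of cam_a, 55 mm from its hinge, on the bar's mid-line.
- cam_b_tip (a point): Outer end of cam_b, likewise.
- component_box: Bystander: open clear plastic box 110 x 90 x 28 mm, origin at the centre of its underside. Leave alone.
- breadboard: Bystander: white breadboard 150 x 54 x 10 mm lying on the bench, origin under its centre. Leave alone.
- multimeter: Bystander: grey handheld meter 150 x 75 x 40 mm lying on its back, origin under its centre. Leave alone.
- coupling: The loose coupling as a whole, 0.55 to 0.78 kg with its arms; origin at the rim centre (the same point as coupling_rim).
- tank: The grey coolant tank, 160 x 150 x 60 mm, fixed to the bench, with the neck in the middle of its top; origin under its centre on the bench, own x and y along its 160 and 150 mm sides.

How it is judged:
By the outcome, as a careful person would: the job done as asked, in the order asked, and still so for the second after the job is handed in, with the robot touching nothing.
It also fails if it takes over 72 s, if anything falls off the work surface, if the arm or the gripper's body presses on something with over 40 N, if the wrist force passes 120 N, or if a joint passes its speed limit or range.

ROBOT

A 6-joint arm with a two-finger parallel gripper is mounted at the origin on the work surface. World frame = base frame: x ahead of the robot, y to its left, z up, the work surface at z = 0. Lengths are in mm, angles in degrees, forces in N, time in s.
With the tool pointing down it reaches from about 300 to 775 mm from the base axis. Payload 14.6 kg.
Tool frame: the origin (TCP) lies midway between the tips of the shut fingers; the grasp point (between the pads) lies 19 mm behind it; y points along the fingers, z is the direction in which the jaws open and shut, and the axes are right-handed (so a half turn about y gives the same grasp; the last joint's range is limited). The gripper opens to 94 mm and grips with 3 to 60 N. Pads are 16 mm wide; open, the fingers measure 119 mm over their backs; the gripper's body (75 mm by 177 mm) begins 78 mm behind the grasp point.
Start: joints at [-3.816, 17.183, 87.147, -0, 75.671, -3.816], TCP at [549.99, -0.002, 205.446] pointing down, gripper open.
Joint ranges: [-173.82, 173.82], [-45.26, 126.66], [13.44, 144.39], [-59.66, 239.66], [0, 175.72], [-146.38, 146.38]. Speed limits (degrees/s): [127.2, 127.2, 147.25, 180, 180, 180].

INTERFACE

Orientations are given as a 3x3 rotation matrix whose columns are the frame's x, y, z axes.
In Python, from station import ctrl gives the robot as it stands. The module is installed in compiled form; this text tells all that it offers. Calls block until the motion is done:
- ctrl.move_ptp(position, orientation): joint-space move of the TCP to a pose.
- ctrl.move_straight(position, rotation=None, velocity=150, threshold=None): straight line of the TCP; rotation=None keeps the orientation; velocity is the mean speed in mm/s. With threshold (N) it stops when the force on the tool has changed by that much, and returns True; else False.
- ctrl.move_j(angles): joint-space move.
- ctrl.command_gripper(opening): finger opening in mm; the grip force is fixed at half the most; returns when the fingers have stopped.
- ctrl.pause(seconds).
- ctrl.inverse_kinematics(position, orientation): joint angles nearest the present ones, or None.
- ctrl.snapshot(name): name is "scene" or "side" or "wrist"; returns a dict with "frame" (384x512x3 uint8, blue, green, red), "z_map" (384x512 float32, mm along the optical axis (not along the pixel's ray), 0 where there is no reading), "camera_matrix" (3x3 intrinsics, pixels), "distortion" ([k1, k2, p1, p2, k3] as OpenCV has them; the pictures are not rectified), "view" (4x4, takes a point from world to camera coordinates). Camera axes: x right, y down, z forward; pixel columns grow to the right and rows downward; lengths in mm; the calibration is good to about 2 mm. A picture is of the moment at which its call begins.
A pose or a line that the arm cannot do raises ctrl.PlanningError and nothing moves.
- ctrl.close_job(): hands the job in, once; it reports no verdict.
Trained networks look in a picture, given as the dict that the camera call returned (one of the last four; its "shot" number tells which), for a name from the list of things; names that differ only in an ending like _2 or _b are one class to them, and where a whole thing is asked for, a point or a joint stands for the part that bears it (a point fixed in the world has none). Each returns a list of dicts, best first, with "p" (0 to 1); they miss things now and then, are a little off and sometimes report something else, mostly with a low value. They report only what shows in the picture. A call takes as long as a camera call.
- ctrl.look_for(label, picture): "centre" ([x, y, z] in mm, in world coordinates, good to about 4 mm: the middle of the surface that is visible of it).
- ctrl.spot_point(label, picture): "centre" ([x, y, z] in mm, in world coordinates, good to about 4 mm: a listed point, or the origin of a listed thing).
Readings, each from a call of its own:
- ctrl.read_clock(): time.
- ctrl.read_joint_pos(): joint angles.
- ctrl.read_dq(): joint speeds.
- ctrl.read_joint_efforts(): joint torques, N m.
- ctrl.read_eef_pos(): TCP position.
- ctrl.read_ee_rot(): TCP orientation.
- ctrl.read_force(): force on the tool from outside, world axes, zero at the start.
- ctrl.read_moment(): the same for the moment, N m.
- ctrl.read_gripper_width(): finger opening in mm.
Only numpy, scipy, OpenCV 4.12 (cv2) and the standard library are available. Lean on these libraries where they do the work, as an engineer would, in place of code of your own. Each camera call takes 0.05 s, during which the arm holds its last target.

## Working session

There is one attempt and no reset: what is moved stays moved. The work goes in short steps, each a Python script; the robot and the scene stay as the last script left them, time stands still between calls to the robot, and variables do not carry over. Pictures are saved under pics/ and viewed, and the job is handed in when it is done.

```bash
mkdir -p pics; ls; python3 - <<'E'
from station import ctrl
import cv2, numpy as np
print(ctrl.read_clock(), ctrl.read_ee_rot(), ctrl.read_force())
for n in ["scene","side"]:
    s=ctrl.snapshot(n)
    cv2.imwrite(f"pics/{n}0.png",s["frame"])
    for l in ["coupling_hub","coupling_rim","tank_top","cam_a_tip","cam_a_pivot","tank","component_box","breadboard","multimeter"]:
        print(n,l,[(np.round(d["centre"],1).tolist(),round(d["p"],2)) for d in ctrl.spot_point(l,s)][:4])
print(ctrl.read_clock())
E
```

```text
pics
0.0 [[ 2.25682946e-05 -1.17964391e-03  9.99999304e-01]
 [-9.99999997e-01  7.65643264e-05  2.26586290e-05]
 [-7.65910022e-05 -9.99999301e-01 -1.17964218e-03]] [-0.19540765 -1.00084697  0.42092387]
scene coupling_hub [([501.0, 235.8, 61.4], 0.62), ([487.9, 221.0, 24.2], 0.54)]
scene coupling_rim [([494.9, 244.6, 2.0], 0.56)]
scene tank_top [([526.2, -197.6, 59.3], 0.56)]
scene cam_a_tip [([524.1, 298.8, 61.0], 0.63), ([789.9, 26.0, 3.5], 0.51)]
scene cam_a_pivot [([508.3, 259.7, 21.7], 0.63)]
scene tank [([529.8, -195.5, 1.7], 0.73), ([506.5, 259.6, 20.5], 0.43), ([493.3, 237.0, 1.4], 0.38)]
scene component_box [([793.9, 24.1, 2.1], 0.86)]
scene breadboard [([490.5, -1.2, -1.9], 0.61)]
scene multimeter [([772.0, -241.6, -1.9], 0.64)]
side coupling_hub [([499.1, 236.8, 62.1], 0.77)]
side coupling_rim [([499.4, 238.6, 4.8], 0.98)]
side tank_top [([522.9, -197.5, 63.3], 0.8), ([468.5, 180.2, 61.0], 0.73)]
side cam_a_tip []
side cam_a_pivot [([507.0, 264.4, 27.5], 0.56)]
side tank [([531.1, -197.5, -1.4], 0.78)]
side component_box [([485.5, -1.4, -1.4], 0.66), ([792.4, 30.7, 2.6], 0.58)]
side breadboard [([487.3, -0.9, -4.0], 0.71)]
side multimeter [([791.2, 32.4, 1.5], 0.75), ([773.5, -242.8, -3.3], 0.64)]
1.0
```

View pics/scene0.png

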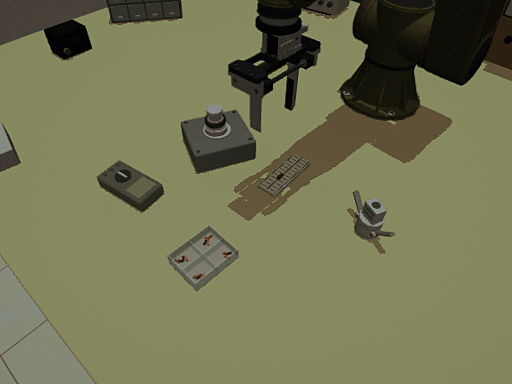

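View pics/side0.png

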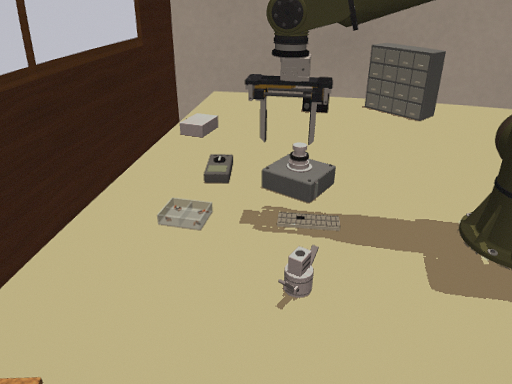

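The scene view shows the tank with its neck at px (217,140) and the coupling at (370,215), with its arms raised. The networks agree on both. Next I'll take close looks with the wrist camera.

```bash
cat > h.py <<'E'
from station import ctrl
import cv2, numpy as np
def R(yaw):  # tool down; z (jaw) axis at yaw deg in world
    a=np.radians(yaw); z=np.array([np.cos(a),np.sin(a),0]); y=np.array([0,0,-1.]); x=np.cross(y,z)
    return np.column_stack([x,y,z])
def pts(s):
    d=s["z_map"]; K=np.array(s["camera_matrix"]); h,w=d.shape
    u,v=np.meshgrid(np.arange(w),np.arange(h))
    n=cv2.undistortPoints(np.stack([u,v],-1).reshape(-1,1,2).astype(np.float64),K,np.array(s["distortion"],float)).reshape(h,w,2)
    P=np.concatenate([n*d[...,None],d[...,None]],-1)
    T=np.linalg.inv(np.array(s["view"]))
    W=P@T[:3,:3].T+T[:3,3]; W[d<=0]=np.nan
    return W
def near(p,q): return p
def st(m=""):
    print(m,"t",round(ctrl.read_clock(),2),"p",np.round(ctrl.read_eef_pos(),2),"F",np.round(ctrl.read_force(),2),"M",np.round(ctrl.read_moment(),2),"w",round(ctrl.read_gripper_width(),1))
E
python3 - <<'E'
from h import *
ctrl.move_ptp([525,-197,290],R(0)); st()
s=ctrl.snapshot("wrist"); cv2.imwrite("pics/w_tank.png",s["frame"]); np.save("tank.npy",pts(s)); 
T=np.linalg.inv(s["view"]);print("cam",np.round(T[:3,3]),np.round(T[:3,2],2))
print(ctrl.spot_point("tank_top",s)[:2])
ctrl.move_ptp([500,237,250],R(0)); st()
s=ctrl.snapshot("wrist"); cv2.imwrite("pics/w_coup.png",s["frame"]); np.save("coup.npy",pts(s))
for l in ["coupling_hub","coupling_rim","cam_a_tip","cam_a_pivot"]:
    print(l,[(np.round(d["centre"],1).tolist(),round(d["p"],2)) for d in ctrl.spot_point(l,s)][:4])
st()
E
```

```text
t 1.87 p [ 525.11 -196.06  289.29] F [-0.23  0.43 -0.48] M [0.03 0.04 0.02] w 94.2
cam [ 525. -110.  469.] [-0.   -0.29 -0.96]
[{'centre': [529.5, -198.8, 60.7], 'p': 0.85}]
 t 3.58 p [500.39 236.29 250.09] F [ 0.25 -0.07  0.41] M [-0.01  0.02 -0.  ] w 94.0
coupling_hub [([497.9, 240.2, 63.6], 0.64)]
coupling_rim [([498.8, 235.0, -1.3], 0.95)]
cam_a_tip [([525.4, 295.9, 61.7], 0.9)]
cam_a_pivot [([510.6, 262.9, 21.8], 0.94)]
 t 3.83 p [500.26 236.48 250.02] F [-0.16 -0.01 -0.  ] M [ 0.   -0.03 -0.03] w 94.0
```

View pics/w_tank.png

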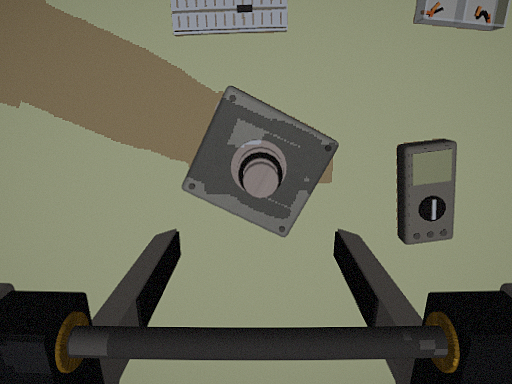

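View pics/w_coup.png

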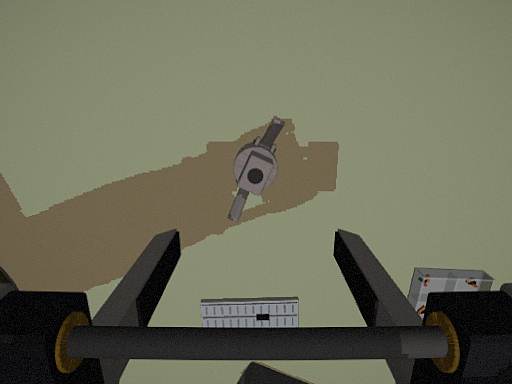

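```bash
python3 - <<'E'
import numpy as np, cv2
W=np.load("tank.npy"); 
z=W[...,2]; r=np.hypot(W[...,0]-527,W[...,1]+197)
m=(r<45)&(z>75); print("tank cells",np.sum(m)); print(np.histogram(z[m],bins=np.arange(75,150,2)))
top=m&(z>np.nanpercentile(z[m],99.5)-3.5)
p=W[top]; print("neck top",len(p),p.min(0),p.max(0),p.mean(0),np.median(p,0))
c,rad=cv2.minEnclosingCircle(p[:,:2].astype(np.float32));print(c,rad)
tt=(np.abs(z-60)<5)&(r<130); q=W[tt]; print("tank z",np.median(q[:,2]))
print(cv2.minAreaRect(q[:,:2].astype(np.float32)))
W=np.load("coup.npy"); z=W[...,2]; r=np.hypot(W[...,0]-500,W[...,1]-237)
for zc in (83,47):
    m=(r<40)&(abs(z-zc)<5); p=W[m]; print(zc,len(p),np.median(p,0)); 
    if len(p)>5: print(cv2.minAreaRect(p[:,:2].astype(np.float32)), cv2.minEnclosingCircle(p[:,:2].astype(np.float32)))
m=(r<80)&(r>35)&(z>30)&(z<90); p=W[m]; p=p[p[:,2]>0]
for s in (1,-1):
    k=p[s*(p[:,1]-237)>0]; print("arm",s,len(k),k.mean(0),k[np.argmax(np.hypot(k[:,0]-500,k[:,1]-237))])
print("bench",np.nanmedian(z))
E
```

```text
tank cells 10950
(array([126,  84,   0,   0,   2,   2,   4,  10,  19,  21,  30, 223, 229,
         5,   0,   0,   0,   0,   0,   3,   9,  11,  10,  14,  54, 759,
       177,   0,   0,   0,   0,   0,   0,   0,   0,   0,   0]), array([ 75,  77,  79,  81,  83,  85,  87,  89,  91,  93,  95,  97,  99,
       101, 103, 105, 107, 109, 111, 113, 115, 117, 119, 121, 123, 125,
       127, 129, 131, 133, 135, 137, 139, 141, 143, 145, 147, 149]))
neck top 6849 [ 489.33149291 -173.69074518  402.04917717] [ 564.77043433 -164.84940707  406.36015102] [ 526.97894378 -169.1951005   403.90430103] [ 527.01017982 -169.00178982  404.02216892]
(527.0509643554688, -172.65084838867188) 37.71989059448242
tank z 59.97173672993634
((526.5218505859375, -195.41627502441406), (148.75132751464844, 160.64871215820312), 62.98564529418945)
83 898 [498.49358037 241.41774463  82.95245867]
((498.140380859375, 240.20713806152344), (40.148746490478516, 28.031936645507812), 65.10601043701172) ((498.2999572753906, 240.67674255371094), 23.038028717041016)
47 584 [493.67496322 249.1065361   46.9201599 ]
((495.4355163574219, 238.541748046875), (60.06111526489258, 52.924015045166016), 34.43351364135742) ((496.2057800292969, 232.5749969482422), 34.50053024291992)
arm 1 315 [518.8958714  285.30301845  50.99119946] [522.04268814 300.32081758  60.86540217]
arm -1 330 [476.11952929 193.28562996  49.12202147] [466.39409638 180.80324537  59.59863668]
bench 0.40788835198893025
```

```bash
python3 - <<'E'
import numpy as np, cv2
W=np.load("tank.npy"); z=W[...,2]; r=np.hypot(W[...,0]-527,W[...,1]+197)
for lo,hi in ((124,131),(96,101)):
    m=(r<40)&(z>lo)&(z<hi); p=W[m]; print(lo,len(p),np.median(p,0),p.mean(0))
    print(cv2.minEnclosingCircle(p[:,:2].astype(np.float32)), cv2.fitEllipse(cv2.convexHull(p[:,:2].astype(np.float32))))
from h import *
for y in (-24.9,155.1):
    for p in ([498.1,240.2,150],[526.5,-195.4,200]):
        q=ctrl.inverse_kinematics(p,R(y)); print(y,q if q is None else np.round(q,1))
E
```

```text
124 983 [ 528.56525663 -196.45437408  126.31126752] [ 528.59160515 -196.53017573  126.29697725]
((528.619140625, -197.17681884765625), 19.92218589782715) ((528.6657104492188, -197.10682678222656), (39.262603759765625, 39.55670166015625), 89.17384338378906)
96 470 [ 527.59366427 -182.05219355   98.98299008] [ 527.91563989 -185.56927591   98.92904083]
((528.6382446289062, -197.0720977783203), 26.50211524963379) ((528.64208984375, -196.96060180664062), (51.897029876708984, 52.52503967285156), 53.40808868408203)
-24.9 [21.9 20.5 90.4 -0.  69.1 46.8]
-24.9 [-24.1  18.9  85.6  -0.   75.5   0.8]
155.1 [  21.9   20.5   90.4   -0.    69.1 -133.2]
155.1 None
```

Measured positions:

| Item | x, y (mm) | z (mm) | Check |
|---|---|---|---|
| Coupling hub | (498.1, 240.2) | top at 83 | own x yaw −24.9° |
| Neck | (528.6, −197.1) | top at 126.3 | fitted diameter 39.5, 66 above the tank top |
| Sleeve top | same axis | 99 | 27.3 below the neck top |

All of these fit the given sizes. Next is the grasp.

```bash
python3 - <<'E'
from h import *
Y=-24.9
ctrl.move_ptp([498.1,240.2,150],R(Y)); st()
print(ctrl.move_straight([498.1,240.2,50],velocity=100,threshold=12)); st()
ctrl.command_gripper(10); st("grip")
ctrl.move_straight([498.1,240.2,110],velocity=80); ctrl.pause(0.3); st("lift")
ctrl.move_straight([498.1,240.2,260],velocity=200)
ctrl.move_ptp([528.6,-197.1,260],R(Y)); ctrl.pause(0.3); st("over")
s=ctrl.snapshot("wrist"); cv2.imwrite("pics/w_held.png",s["frame"]); np.save("held.npy",pts(s))
for n in("side","scene"):
    s=ctrl.snapshot(n); cv2.imwrite(f"pics/{n}_held.png",cv2.resize(s["frame"][60:240,160:400],None,fx=3,fy=3))
E
```

```text
t 4.33 p [498.57 240.24 150.95] F [0.67 0.46 0.61] M [-0.02  0.02 -0.02] w 93.8
False
 t 5.47 p [498.47 240.35  50.66] F [0.76 0.67 0.19] M [-0.03  0.03 -0.01] w 93.8
grip t 6.5 p [498.19 240.19  50.04] F [ 1.27 -0.01 -0.12] M [-0.   -0.09  0.02] w 27.8
lift t 7.7 p [498.01 240.18 109.72] F [ 0.92 -0.97 -6.49] M [0.03 0.01 0.  ] w 27.8
over t 10.51 p [ 528.76 -196.67  260.01] F [-0.09  0.41 -6.26] M [0.02 0.03 0.02] w 28.1
```

View pics/w_held.png

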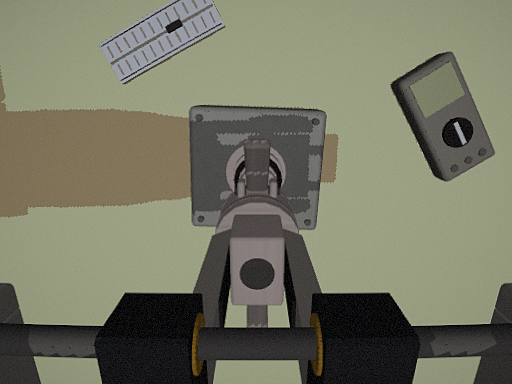

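View pics/side_held.png

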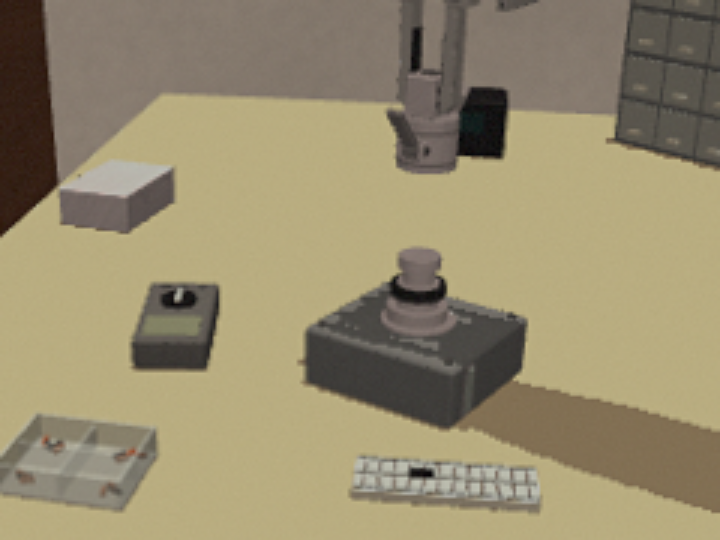

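The coupling hangs straight in the fingers with both arms raised; its hub is at px (257,272) in the wrist view. I'll descend carefully.

```bash
python3 - <<'E'
from h import *
W=np.load("held.npy"); z=W[...,2]; m=(np.hypot(W[...,0]-528.6,W[...,1]+197.1)<32)&(abs(z-293)<6); p=W[m]
if len(p)>20: print("hub top",len(p),np.median(p[:,2]),cv2.minAreaRect(p[:,:2].astype(np.float32)))
ctrl.move_straight([528.6,-197.1,183],velocity=100); ctrl.pause(0.3); st("pre")
hit=ctrl.move_straight([528.6,-197.1,153],velocity=20,threshold=6); st(hit)
E
```

```text
hub top 4534 293.09667144962333 ((528.2607421875, -196.5318603515625), (40.863121032714844, 51.847389221191406), 65.38539123535156)
pre t 11.88 p [ 528.7  -197.12  183.34] F [ 0.25 -0.01 -7.27] M [0.03 0.04 0.01] w 28.0
False t 13.53 p [ 528.65 -197.09  153.12] F [ 0.01 -0.34 -6.11] M [-0.08  0.08  0.02] w 27.8
```

It slid on without contact (rim about 103, which is 23 below the neck top). I'll press down onto the sleeve slowly.

```bash
python3 - <<'E'
from h import *
z=153
for i in range(20):
    z-=1
    hit=ctrl.move_straight([528.6,-197.1,z],velocity=8,threshold=27)
    f=ctrl.read_force(); p=ctrl.read_eef_pos(); print(z,hit,np.round(p,2),np.round(f,1),round(ctrl.read_clock(),2))
    if hit or f[2]>21: break
st()
E
```

```text
152 False [ 528.57 -197.07  151.94] [-0.5  0.6 -5.9] 13.8
151 False [ 528.56 -197.09  150.92] [ 0.3  0.2 -6.9] 14.07
150 False [ 528.55 -197.08  149.92] [-0.3 -0.1 -7.4] 14.35
149 False [ 528.68 -197.14  149.1 ] [ 0.7 -0.1 -4.7] 14.62
148 False [ 528.96 -197.25  149.02] [-2.   0.5  5.9] 14.9
147 False [ 529.12 -197.34  148.65] [-3.8  1.8 12.1] 15.18
146 False [ 529.2  -197.37  147.88] [-3.3  1.2 13.3] 15.45
145 False [ 529.28 -197.39  146.98] [-3.8  1.3 13.5] 15.72
144 False [ 529.31 -197.39  145.99] [-3.7  1.2 13.8] 16.0
143 False [ 529.31 -197.43  145.02] [-3.1  2.1 13. ] 16.27
142 False [ 529.34 -197.42  144.04] [-2.9  1.7 13.1] 16.55
141 False [ 529.35 -197.39  143.03] [-2.5  1.5 13.7] 16.82
140 False [ 529.33 -197.42  142.01] [-2.6  1.1 14.7] 17.1
139 False [ 529.32 -197.42  141.  ] [-3.7  1.9 13.5] 17.38
138 False [ 529.31 -197.42  140.02] [-3.2  1.9 14.3] 17.65
137 False [ 529.33 -197.42  139.01] [-3.1  1.3 13.6] 17.93
136 False [ 529.55 -197.52  138.67] [-4.7  2.8 18.3] 18.2
135 False [ 529.8  -197.64  138.57] [-6.4  2.2 26.4] 18.48
 t 18.48 p [ 529.8  -197.64  138.57] F [-6.38  2.24 26.43] M [0.7  1.76 0.  ] w 28.1
```

It reached a hard stop at TCP 138.6 (predicted 138.8) after 10.4 mm of sleeve travel. I'll release and check.

```bash
python3 - <<'E'
from h import *
ctrl.move_straight([529.4,-197.4,138.5],velocity=20); ctrl.pause(0.2); st("relaxed")
ctrl.command_gripper(94); st("open")
ctrl.move_straight([529.4,-197.4,290],velocity=200); 
s=ctrl.snapshot("wrist"); cv2.imwrite("pics/w_home.png",s["frame"]); W=pts(s); np.save("home.npy",W); st()
z=W[...,2]; r=np.hypot(W[...,0]-529,W[...,1]+197)
for zc in (172,136):
    m=(r<30)&(abs(z-zc)<5); p=W[m]; print(zc,len(p),np.median(p[:,2]),cv2.minAreaRect(p[:,:2].astype(np.float32)))
yv=np.array([-np.sin(np.radians(-24.9)),np.cos(np.radians(-24.9))])
for l in ["coupling_hub","cam_a_tip","cam_a_pivot"]:
    print(l,[(np.round(d["centre"],1).tolist(),round(d["p"],2)) for d in ctrl.spot_point(l,s)][:4])
m=(r<75)&(r>38)&(z>105)&(z<175); p=W[m]; a=(p[:,:2]-[529.5,-197.3])@yv
for sg in (1,-1):
    k=p[sg*a>0]; b=sg*a[sg*a>0]; print("arm",sg,len(k)); 
    if len(k)>20: print("slope deg",np.degrees(np.arctan(np.polyfit(b,k[:,2],1)[0])),b.min(),b.max(),k[:,2].min(),k[:,2].max())
for n in("side",):
    s=ctrl.snapshot(n); cv2.imwrite(f"pics/{n}_home.png",cv2.resize(s["frame"][60:240,200:440],None,fx=3,fy=3))
E
```

```text
relaxed t 19.01 p [ 529.56 -197.46  138.7 ] F [-0.5   0.41  4.36] M [0.14 0.23 0.02] w 27.7
open t 20.12 p [ 529.38 -197.4   138.49] F [-0.61 -0.61 -0.46] M [-0.03 -0.01 -0.  ] w 94.0
 t 21.07 p [ 529.06 -197.25  288.52] F [-0.72 -0.55 -0.13] M [-0.02  0.05  0.02] w 94.0
172 1178 171.77695258303874 ((528.8834228515625, -196.8698272705078), (40.069068908691406, 27.37742042541504), 64.7740249633789)
136 798 135.6347683606993 ((530.1380615234375, -193.9525604248047), (46.78285598754883, 53.4326171875), 63.86483383178711)
coupling_hub [([526.0, -198.3, 154.4], 0.65)]
cam_a_tip [([556.9, -138.7, 149.9], 0.96)]
cam_a_pivot [([543.0, -174.1, 112.9], 0.65), ([501.0, -258.8, 150.3], 0.64)]
arm 1 330
slope deg 46.05503330612062 38.6116283112391 64.1714087610419 126.61559784016248 153.50519368403536
arm -1 431
slope deg 42.85883300683689 37.648825513792715 67.28205194390922 121.93951806344285 150.89553735069143
```

View pics/w_home.png

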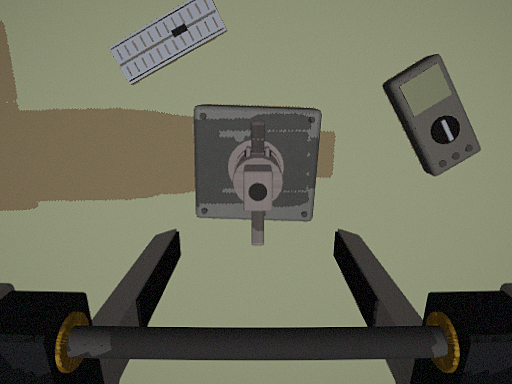

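View pics/side_home.png

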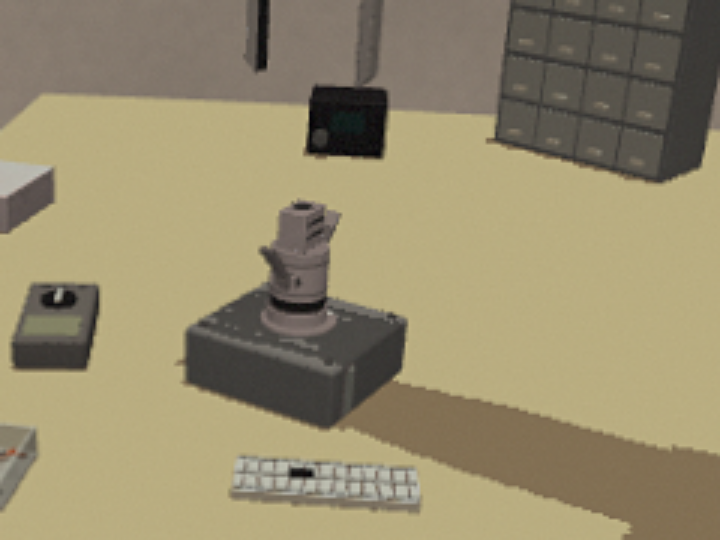

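The hub top reads 171.8 mm (expected 171.8 when home), and the arms are up at about 45–50°. Now I'll close the fingers and sweep the +y arm down along its arc.

```bash
cat > cam.py <<'E'
from h import *
C=np.array([529.3,-197.2]); Y=-24.9; HZ=88.7+22
yv=np.array([-np.sin(np.radians(Y)),np.cos(np.radians(Y))])
def pose(th,sg,r=44,h=8):
    t=np.radians(th); o=h*np.clip(th/20,-1,1)
    s=27+r*np.cos(t)-3*np.sin(t)-o
    c=s+h if th>0 else s-h          # corner that touches
    c=min(c,27+55*np.cos(t)-3*np.sin(t))
    rr=(c-27+3*np.sin(t))/np.cos(t); z=rr*np.sin(t)+3*np.cos(t)
    return np.array([*(C+sg*yv*s),HZ+z])
def swing(sg):
    p=pose(50,sg); q=p.copy(); q[2]=max(p[2]+25,190)
    ctrl.move_straight(q,velocity=200); st("above")
    hit=ctrl.move_straight(p+[0,0,6],velocity=100,threshold=8); st(hit)
    for th in list(range(45,-45,-10))+[-45,-49,-52,-55,-58]:
        hit=ctrl.move_straight(pose(th,sg),velocity=40 if th>-44 else 15,threshold=16)
        f=ctrl.read_force(); e=ctrl.read_eef_pos()
        print(th,hit,np.round(f,1),"err",np.round(e-pose(th,sg),1),round(ctrl.read_clock(),2))
        if hit or np.linalg.norm(f)>15: break
E
python3 - <<'E'
from cam import *
ctrl.command_gripper(0)
swing(1); st()
E
```

```text
above t 23.39 p [ 548.58 -156.79  191.16] F [-0.72 -0.19  0.5 ] M [ 0.01 -0.02 -0.06] w 0.3
False t 23.92 p [ 548.45 -156.64  152.98] F [-0.81  0.71  0.2 ] M [-0.03  0.06  0.03] w 0.5
45 False [-0.7 -2.   1.3] err [ 0.1 -0.1  0.1] 24.29
35 False [-0.8 -2.1  1.5] err [ 0.   0.2 -0.2] 24.63
25 False [-0.5 -0.3  2.5] err [-0.1  0.2 -0.3] 24.98
15 False [-0.  -1.   2.4] err [-0.   0.3 -0.3] 25.33
5 False [-1.6 -1.1  2.7] err [ 0.   0.3 -0.2] 25.72
-5 False [-0.1 -0.4  3.3] err [-0.   0.2 -0.2] 26.09
-15 False [-0.   0.1  3.3] err [-0.   0.1 -0.1] 26.45
-25 False [0.7 0.2 3.1] err [-0.  0.  0.] 26.8
-35 False [0.3 0.4 3.7] err [-0.2 -0.1 -0.2] 27.14
-45 False [0.2 0.6 4.2] err [ 0.  -0.1  0. ] 27.81
-49 False [1.2 1.  4.2] err [-0.1 -0.  -0.1] 28.17
-52 False [-0.2  0.9  3.4] err [-0.  -0.  -0.1] 28.47
-55 False [2.  5.6 2.6] err [ 0.   0.2 -0.2] 28.77
-58 False [3.4 8.8 4.4] err [0.4 0.7 0.1] 29.07
 t 29.07 p [ 555.31 -141.26   75.08] F [3.43 8.78 4.38] M [ 1.6  -0.73  0.02] w 0.9
```

The arm followed the arc at about 4 N, then the force rose to about 10 N at the stop. I'll back off, do the other arm, and check both.

```bash
python3 - <<'E'
from cam import *
def leave(sg):
    e=np.array(ctrl.read_eef_pos()); e[:2]+=sg*yv*12; ctrl.move_straight(e,velocity=80)
    e[2]=200; ctrl.move_straight(e,velocity=200); st("left")
leave(1)
swing(-1); st()
leave(-1)
ctrl.move_straight([*C,290],velocity=200)
s=ctrl.snapshot("wrist"); cv2.imwrite("pics/w_end.png",s["frame"]); W=pts(s); np.save("end.npy",W)
z=W[...,2]; r=np.hypot(W[...,0]-C[0],W[...,1]-C[1])
m=(r<30)&(abs(z-172)<5); p=W[m]; print("hub",np.median(p[:,2]),cv2.minAreaRect(p[:,:2].astype(np.float32)))
print([(np.round(d["centre"],1).tolist(),round(d["p"],2)) for d in ctrl.spot_point("cam_a_tip",s)])
xv=np.array([yv[1],-yv[0]]); d=W[...,:2]-C; a=d@yv; b=d@xv
for sg in (1,-1):
    m=(sg*a>34)&(sg*a<68)&(abs(b)<6)&(z>63.5)&(z<170); k=W[m]
    print("arm",sg,len(k),"slope",np.degrees(np.arctan(np.polyfit(sg*a[m],k[:,2],1)[0])) if len(k)>20 else None, np.percentile(k[:,2],[1,99]) if len(k) else None)
s=ctrl.snapshot("side"); cv2.imwrite("pics/side_end.png",cv2.resize(s["frame"][60:240,200:440],None,fx=3,fy=3))
s=ctrl.snapshot("scene"); cv2.imwrite("pics/scene_end.png",s["frame"]); st()
E
```

```text
left t 30.15 p [ 559.84 -130.39  198.71] F [ 0.35 -0.02 -0.36] M [ 0.03  0.04 -0.01] w 0.3
above t 30.89 p [ 510.56 -237.37  189.7 ] F [-0.35 -0.5  -1.04] M [-0.04  0.04 -0.03] w 0.4
False t 31.42 p [ 510.69 -237.69  152.66] F [-0.09 -0.62  0.17] M [ 0.04  0.05 -0.02] w 0.3
45 False [-0.  -0.1  0.8] err [-0.1 -0.1 -0.1] 31.79
35 False [1.  0.9 3.1] err [ 0.  -0.2  0.1] 32.13
25 False [ 0.5 -0.   3.3] err [-0.  -0.1  0. ] 32.48
15 False [0.4 1.4 1.7] err [-0.2 -0.  -0.4] 32.83
5 False [-0.2  0.7  3.1] err [-0.2 -0.2 -0.3] 33.22
-5 False [0.1 0.9 3.6] err [-0.2 -0.1 -0.2] 33.59
-15 False [ 0.1 -0.7  3. ] err [-0.1 -0.1  0. ] 33.95
-25 False [-0.  -0.8  3.2] err [-0.   0.   0.1] 34.3
-35 False [-0.8 -0.6  3.6] err [-0.  0.  0.] 34.64
-45 False [ 0.2 -1.3  4.5] err [0. 0. 0.] 35.31
-49 False [-1.  -2.5  4.6] err [ 0.   0.1 -0. ] 35.67
-52 False [-2.4 -4.2  8.5] err [ 0.2 -0.5  0.5] 35.97
-55 False [-5.6 -8.  13.2] err [ 0.2 -1.3  1.2] 36.27
 t 36.27 p [ 503.06 -255.41   77.53] F [-5.64 -7.99 13.24] M [-1.56  1.1   0.04] w 0.8
left t 37.34 p [ 497.64 -265.88  198.61] F [ 0.64  1.09 -0.33] M [-0.02  0.04  0.  ] w 0.4
hub 171.80675369351664 ((528.9346923828125, -196.0169677734375), (39.66985321044922, 27.202360153198242), 65.34135437011719)
[([554.4, -139.7, 65.3], 0.68)]
arm 1 291 slope -51.17718404397709 [ 71.64445344 107.34048898]
arm -1 56 slope -50.6264484162631 [72.51825831 89.11450469]
 t 38.28 p [ 528.86 -197.73  289.04] F [-0.82 -0.73  0.98] M [ 0.01  0.03 -0.04] w 0.3
```

View pics/w_end.png

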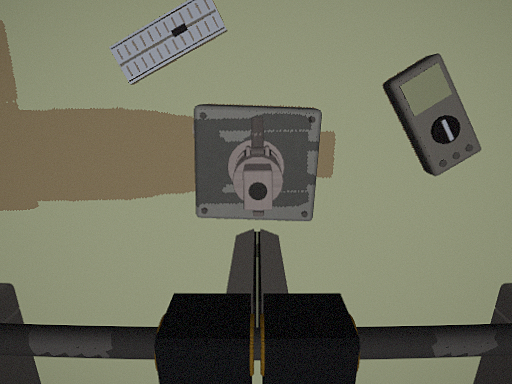

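View pics/side_end.png

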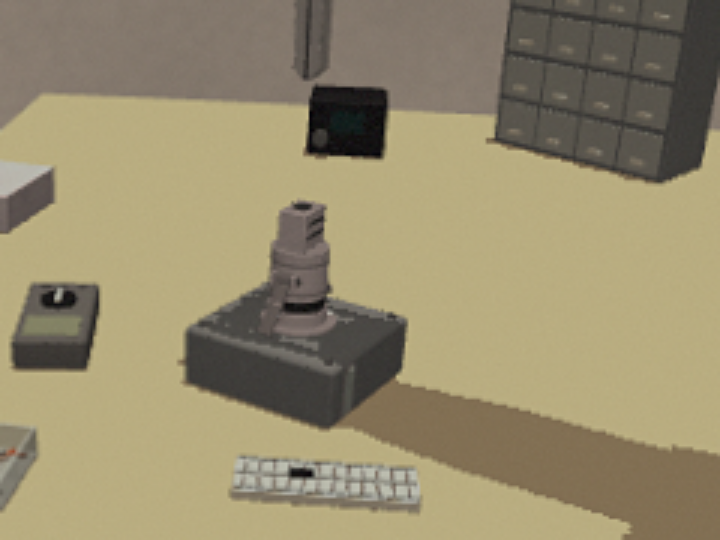

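Both arms read about −51° (stop is −50°). Time allows a second press on the first arm, which stopped at a lower force than the second one.

```bash
python3 - <<'E'
from cam import *
p=pose(-52,1); o=p+np.array([*(yv*12),0]); a=o.copy(); a[2]=200
ctrl.move_straight(a,velocity=200); ctrl.move_straight(o,velocity=120,threshold=10); st()
for th in (-52,-56,-59,-62):
    hit=ctrl.move_straight(pose(th,1),velocity=20,threshold=15); f=ctrl.read_force(); e=ctrl.read_eef_pos()
    print(th,hit,np.round(f,1),np.round(e-pose(th,1),1))
    if hit or np.linalg.norm(f)>13: break
e=np.array(e); e[:2]+=yv*12; ctrl.move_straight(e,velocity=80); e[2]=200; ctrl.move_straight(e,velocity=200)
ctrl.move_straight([*C,290],velocity=200); ctrl.pause(0.3)
W=pts(ctrl.snapshot("wrist")); z=W[...,2]; xv=np.array([yv[1],-yv[0]]); d=W[...,:2]-C; A=d@yv; B=d@xv
m=(A>34)&(A<68)&(abs(B)<6)&(z>66)&(z<170); print("slope",np.degrees(np.arctan(np.polyfit(A[m],z[m],1)[0])))
m=(np.hypot(A,B)<30)&(abs(z-172)<5); print("hub",np.median(z[m])); st()
ctrl.close_job()
E
```

```text
t 40.19 p [ 561.87 -128.01   78.64] F [-0.14  0.4   0.32] M [ 0.03  0.03 -0.03] w 0.2
-52 False [1.3 0.9 0.9] [0.1 0.  0.1]
-56 False [2.5 7.6 4.5] [0.6 0.7 0.4]
-59 False [ 5.2 13.6  8.2] [1.3 1.5 1. ]
slope -51.45989987750153
hub 171.76673176733374
 t 43.69 p [ 529.41 -196.85  289.61] F [ 0.71 -0.01  0.64] M [ 0.01  0.03 -0.07] w 0.7
the job is handed in; nothing more can be done
```

View pics/scene_end.png

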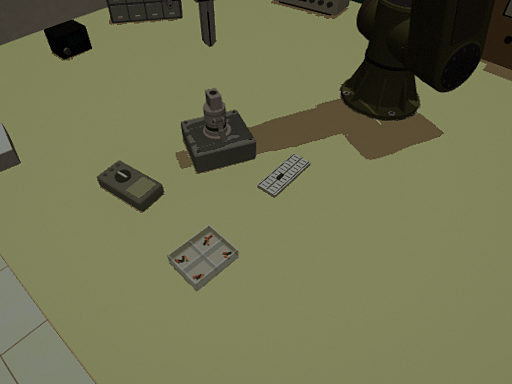

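The neck is closed: the coupling is fully home, both cam arms are down at their stops, and I handed the job in at 43.7 s with the gripper clear of everything.

- **Coupling:** I set it over the neck with both arms raised. It slid on without contact and I pressed the sleeve to its hard stop, with a wrist reading of at most about 26 N. Adding the coupling's weight of about 6.5 N, the sleeve may briefly have taken about 33 N. The hub top then measured 171.8 mm, the expected height when home, and still did at the last check.
- **Cam arms:** I swung the +y arm down first, then the -y arm, at about 4 N. I stopped each when the force rose at its stop, to 10 N on +y and 16 N on -y. I pressed +y again, to about 17 N, to be sure. The camera shows about -51° on both arms, against -50° at the stop.
- **Bench:** the box, breadboard and multimeter look unmoved in the scene picture, which I took just before the second press on the +y arm.

No final check failed or disagreed. The -y slope rests on only 56 depth points, but its stop was also felt.

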